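# Roll-test the spool rollers and reject the lopsided one

## Task

One of the three orange rollers has its core off-centre. Try every one by pushing it slowly and gently across the plate for at least a quarter turn: roll the sound ones on, without lifting them, until they drop into the blue trough at the far edge. The one that resists and rocks back must not go into the trough: pick it up, lay it gently in the red reject tray without dropping it, and leave everything else alone.

Things in the scene. Friction and masses are not known exactly. Their poses are not given: they have to be found in the camera images.
- station: Roller test station, fixed: flat aluminium plate, 240 mm (its x) by 420 mm (its y), top face 35 mm above the table, with a blue-walled trough along its far edge. Origin: on the table, under the middle of the plate; x points across the plate towards the trough, y along the trough.
- trough (a point): Middle of the trough's rubber floor, 12 mm above the table and 150 mm from the station's origin along its x. The trough is 60 mm wide inside (station x 120 to 180 mm), 408 mm long, walls 50 mm high; the plate's edge is its near wall. A roller lying in it has its axle 37 mm above the table.
- roller_a: Orange roller, one of three that look alike: barrel 50 mm in diameter, 50 mm long, bare steel shaft stubs 10 mm thick standing out 20 mm from each end (90 mm over all), about 0.4 kg. Origin at its middle on the axle, 25 mm above what the barrel lies on; own y along the axle, z at the start up, towards the thin black line on the barrel. Starts on the plate, axle roughly along the station's y.
- roller_b: Orange roller, looks the same as roller_a and has the same axes. Any of the three may be the lopsided one. Push a roller at both shaft stubs from behind, a finger either side of the barrel, and it turns freely; fingers rubbing on the barrel brake its turning. Quarter turn: 39 mm of travel. Keep pushes under 10 N or so: fingers that bump it at 0.1 m/s already strike that hard.
- roller_c: Orange roller, looks the same as roller_a and has the same axes. A sound roller keeps rolling under a steady 0.2 to 0.7 N and stays where it is left. The lopsided one (heavy side down, black line up at the start) needs a push that climbs to about 1.4 to 2.5 N over the first quarter turn, and rocks back when let go.
- reject_tray: Red reject tray, fixed, open-topped: 150 mm (x) by 140 mm (y), 30 mm high, walls 5 mm, inner floor about 5 mm above the table. Origin under its middle. It stands to the left or right of the station; a grey screw box of like size stands on the other side.
- jar: Small amber jar, 48 mm in diameter, 60 mm high; bystander. Origin under its middle.
- scraper: Flat scraper with a handle lying on the table; bystander.
- screwdriver: Screwdriver lying on the table; bystander.
- mug: Blue mug, 85 mm high; bystander. Origin under its middle.
- wrench: Small wrench, 140 mm, lying near the robot; bystander.
Mind the look-alikes: they are no part of the job. What is shaped like the roller_a but pink, turquoise or yellow is not meant.

How it is judged:
By the outcome, as a careful person would: the job done as asked, in the order asked, and still so for the second after the job is handed in, with the robot touching nothing.
It also fails if it takes over 72 s, if anything falls off the work surface, if the arm or the gripper's body presses on something with over 40 N, if the wrist force passes 120 N, or if a joint passes its speed limit or range.

## Robot

A 6-joint arm with a two-finger parallel gripper is mounted at the origin on the work surface. World frame = base frame: x ahead of the robot, y to its left, z up, the work surface at z = 0. Lengths are in m, angles in rad, forces in N, time in s.
With the tool pointing down it reaches from about 0.4 to 0.825 m from the base axis. Payload 7 kg.
Tool frame: the origin (TCP) lies where the fingers leave the gripper's body, on its centre line; the fingertips stand 66 mm ahead of it and the grasp point (between the pads) lies 47 mm ahead of it (manip.hold_point_z is the distance from the TCP to the grasp point, in m); x points along the fingers, y is the direction in which the jaws open and shut, and the axes are right-handed (so a half turn about x gives the same grasp; the last joint's range is limited). The gripper opens to 88 mm and grips with 3 to 60 N. Pads are 19 mm wide; open, the fingers measure 130 mm over their backs; the gripper's body (78 mm by 193 mm) begins 47 mm behind the grasp point.
Start: joints at [-1.048, 0.359, 0.012, 0, -1.224, -0.288], TCP at [0.157, -0.656, 0.292] pointing down, gripper open.
Joint ranges: [-3.07, 3.07], [-1.43, 2.12], [-1.02, 1.25], [-3.03, 1.67], [-3.05, -0], [-3.03, 3.03]. Speed limits (rad/s): [2.39, 2.39, 3.01, 3.14, 3.14, 3.14].

## Interface

Orientations are given as a rotation vector (axis times angle).
In Python, from plant import get_state, vision, hand_in, manip gives the robot as it stands.
- The arm moves only by the shell command python3 -m inch 'ROWS' [FORCE]. ROWS is JSON, a list that holds one entry, the list of rows, each a list of 7 numbers: the shift along the tool's x, y, z in m, then the turn, a rotation vector about the tool's x, y, z in rad, then the opening, from 0 (shut) to 1 (fully open). In form: [[[tx, ty, tz, wx, wy, wz, gripper], ...]]. A call has 1 to 8 rows; each row shifts and turns the commanded pose from where the row before left it, along the tool's axes as they then stand; what a row does not reach is not made up. A row lasts 1/12 s, in which the tool goes at most 41.7 mm and 7.16 degrees, less where a joint would pass 70% of its speed; a pose out of reach is approached as far as the arm can. A call is refused whole if a number of a shift passes 0.0417 or a number of a turn 0.125, either way. A call with a gripper value outside its range is refused whole. The fingers move at their own pace and stop on an object; FORCE is the grip in N (left out, the last holds). Time passes only in rows, so rows that do not move let the fingers close. It gives the time, the measured TCP pose, the force and the opening at its end, in the units of the state.
- get_state(): the state, without advancing time (a new reading comes with each control period).
- vision.get_image(name): name is "side" or "top"; returns a dict with "color" (400x640x3 uint8, red, green, blue), "fx", "fy", "cx", "cy" (pixels), "D" ([k1, k2, p1, p2, k3] as OpenCV has them; the pictures are not rectified), "camera_from_world" (4x4, takes a point from world to camera coordinates). Camera axes: x right, y down, z forward; pixel columns grow to the right and rows downward; lengths in m; the calibration is good to about 2 mm. A picture is of the moment at which its call begins. There is no depth.
- hand_in(): hands the job in, once; it reports no verdict.
The state is a dict: "t": time; "joints": joint angles; "joint_vel": joint speeds; "tau": joint torques, N m; "position": TCP position; "eef_rot": TCP orientation; "wrist_force": force on the tool from outside, world axes, zero at the start; "ft_torque": the same for the moment, N m; "gripper_width": finger opening in m.
Only numpy, scipy, OpenCV 4.12 (cv2) and the standard library are available. Lean on these libraries where they do the work, as an engineer would, in place of code of your own. Each camera call takes 0.05 s, during which the arm holds its last target.

## Working session

There is one attempt and no reset: what is moved stays moved. The work goes in short steps, Python scripts to look and compute and a shell command to move; the robot and the scene stay as the last step left them, time stands still between calls to the robot, and variables do not carry over. Pictures are saved under pics/ and viewed, and the job is handed in when it is done.

```bash
ls; mkdir -p pics; python3 - <<'E'
from plant import get_state, vision, manip
import cv2,numpy as np
s=get_state()
for k,v in s.items(): print(k,np.round(v,3))
print([a for a in dir(manip) if a[0]!='_'], manip.hold_point_z)
for n in("side","top"):
    i=vision.get_image(n); cv2.imwrite(f"pics/{n}0.png",i["color"][:,:,::-1])
    print(n,i["fx"],i["fy"],i["cx"],i["cy"],i["D"]);print(np.round(i["camera_from_world"],3))
E
```

```text
pics
t 0.0
joints [-1.048  0.359  0.011 -0.    -1.224 -0.288]
joint_vel [-0.002 -0.     0.001  0.     0.002 -0.   ]
tau [ 0.0000e+00 -5.8272e+01  2.9305e+01  6.9970e+00  7.0000e-03 -0.0000e+00]
position [ 0.157 -0.656  0.291]
eef_rot [-0.183  1.563  0.185]
wrist_force [-0.29   0.781 -0.092]
ft_torque [-0.037  0.05   0.05 ]
gripper_width 0.088
['MotionError', 'hold_point_z'] 0.0468
side 366.82645531843076 366.82645531843076 319.38066134360696 196.62312082596284 [-0.05889053  0.          0.          0.          0.        ]
[[ 9.890e-01 -1.450e-01 -1.000e-03 -5.320e-01]
 [-6.800e-02 -4.610e-01 -8.850e-01  1.210e-01]
 [ 1.280e-01  8.750e-01 -4.660e-01  1.019e+00]
 [ 0.000e+00  0.000e+00  0.000e+00  1.000e+00]]
top 367.9112605433937 367.9112605433937 326.30719321325086 195.01504711943284 [-0.02195239  0.          0.          0.          0.        ]
[[ 2.000e-03 -1.000e+00 -3.000e-02  2.200e-02]
 [-9.950e-01  1.000e-03 -1.010e-01  5.390e-01]
 [ 1.010e-01  3.000e-02 -9.940e-01  1.048e+00]
 [ 0.000e+00  0.000e+00  0.000e+00  1.000e+00]]
```

View pics/top0.png

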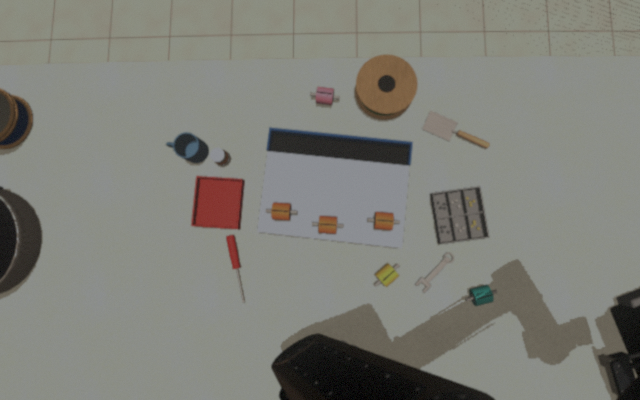

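View pics/side0.png

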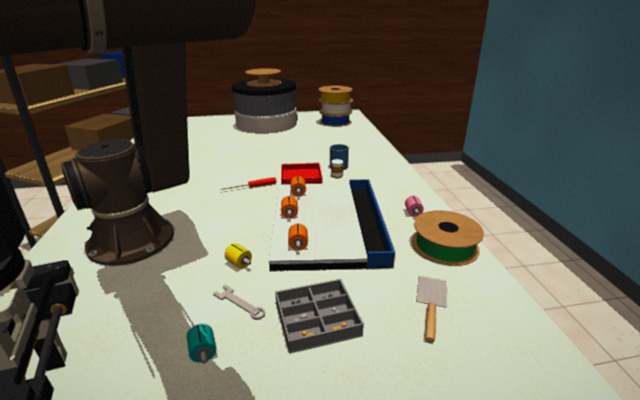

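```bash
cat > h.py <<'E'
import cv2,numpy as np
from plant import get_state, vision
def K(i): return np.array([[i["fx"],0,i["cx"]],[0,i["fy"],i["cy"]],[0,0,1]]),np.array(i["D"])
def px2w(i,uv,z):
    k,d=K(i); p=cv2.undistortPoints(np.array(uv,float).reshape(-1,1,2),k,d).reshape(-1,2)
    M=i["camera_from_world"];R=M[:3,:3];c=-R.T@M[:3,3]
    r=np.c_[p,np.ones(len(p))]@R
    return c+r*((z-c[2])/r[:,2])[:,None]
def w2px(i,P):
    k,d=K(i);M=i["camera_from_world"];return cv2.projectPoints(np.array(P,float).reshape(-1,1,3),cv2.Rodrigues(M[:3,:3])[0],M[:3,3],k,d)[0].reshape(-1,2)
def blobs(i,lo,hi,amin=40):
    h=cv2.cvtColor(i["color"],cv2.COLOR_RGB2HSV);m=cv2.inRange(h,np.array(lo),np.array(hi))
    n,l,s,c=cv2.connectedComponentsWithStats(m)
    return [(c[j],s[j],(l==j)) for j in range(1,n) if s[j][4]>=amin]
def crop(i,x,y,w,h,f,name): cv2.imwrite("pics/"+name,cv2.resize(i["color"][y:y+h,x:x+w,::-1],None,fx=f,fy=f,interpolation=cv2.INTER_CUBIC))
E
python3 - <<'E'
from h import *
i=vision.get_image("top")
for nm,lo,hi,z in (("orange",(5,150,90),(16,255,255),.06),("red",(0,150,60),(4,255,255),.03),("blue",(100,120,40),(125,255,255),.05)):
  for c,s,m in blobs(i,lo,hi):
    ys,xs=np.nonzero(m);r=cv2.minAreaRect(np.c_[xs,ys].astype(np.float32))
    b=px2w(i,cv2.boxPoints(r),z)
    cc=np.cov(np.array(px2w(i,np.c_[xs,ys],z)[:,:2]).T);w,v=np.linalg.eigh(cc)
    print(nm,np.round(c,1),s[4],"world",np.round(px2w(i,[c],z)[0],4),"box",np.round(b[:,:2],3).tolist(),"axdeg",np.degrees(np.arctan2(v[1,1],v[0,1])).round(1))
crop(i,250,115,175,140,4.5,"top0c.png")
E
```

```text
orange [281.1 206.3] 84 world [0.5034 0.1489 0.06  ] box [[0.496, 0.172], [0.51, 0.172], [0.51, 0.127], [0.496, 0.126]] axdeg 86.8
orange [279.9 215.5] 91 world [0.4774 0.152  0.06  ] box [[0.487, 0.172], [0.487, 0.129], [0.47, 0.129], [0.47, 0.172]] axdeg 82.2
orange [383.9 215.5] 77 world [ 0.4773 -0.141   0.06  ] box [[0.472, -0.117], [0.486, -0.119], [0.481, -0.162], [0.467, -0.161]] axdeg 81.5
orange [328.  219.6] 73 world [0.4659 0.0159 0.06  ] box [[0.462, 0.037], [0.475, 0.035], [0.47, -0.005], [0.456, -0.003]] axdeg 81.5
orange [382.9 225.2] 85 world [ 0.4501 -0.1377  0.06  ] box [[0.446, -0.115], [0.462, -0.117], [0.456, -0.162], [0.44, -0.16]] axdeg 83.5
orange [326.7 229. ] 81 world [0.4394 0.0196 0.06  ] box [[0.434, 0.04], [0.451, 0.038], [0.446, -0.002], [0.43, -0.0]] axdeg 82.8
red [218.3 202.6] 2057 world [0.5163 0.3395 0.03  ] box [[0.451, 0.413], [0.595, 0.406], [0.583, 0.271], [0.441, 0.28]] axdeg 173.1
red [232.9 251.3] 209 world [0.3746 0.2923 0.03  ] box [[0.417, 0.312], [0.421, 0.293], [0.331, 0.272], [0.327, 0.291]] axdeg -166.7
```

View pics/top0c.png

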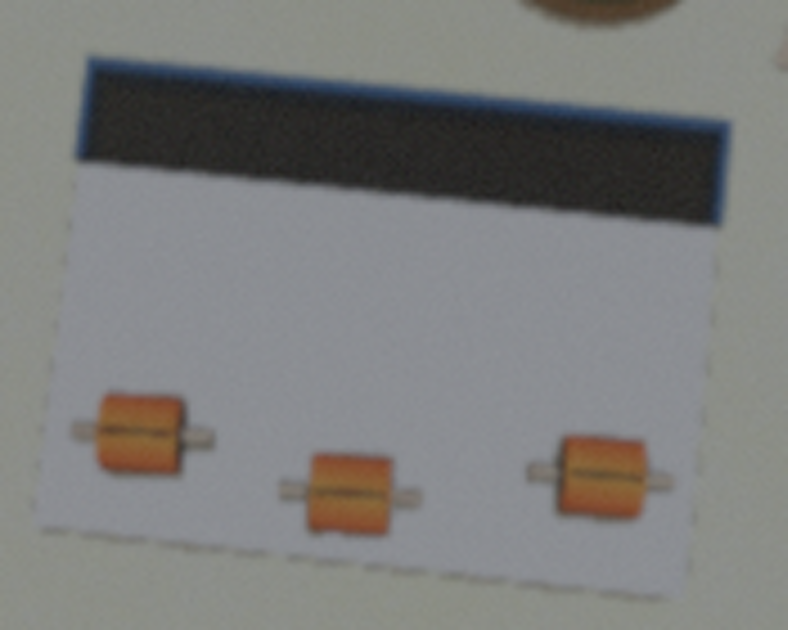

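```bash
python3 - <<'E'
from h import *
i=vision.get_image("top")
f=lambda p:(np.array(p)+.5)/4.5+np.array([250,115])-.5
pl=px2w(i,f([(77,160),(718,226),(38,528),(680,598)]),.035)[:,:2]
print("plate",np.round(pl,4).tolist(), np.linalg.norm(pl[0]-pl[1]),np.linalg.norm(pl[0]-pl[2]))
d=pl[0]-pl[1]+pl[2]-pl[3];yaw=np.arctan2(-d[0],d[1]);print("yaw",np.degrees(yaw))
C=pl.mean(0);R=np.array([[np.cos(yaw),-np.sin(yaw)],[np.sin(yaw),np.cos(yaw)]]);print("C",C)
for n,a in dict(A=[(72,431),(214,439)],B=[(280,490),(420,497)],C=[(528,471),(671,481)]).items():
    p=px2w(i,f(a),.06)[:,:2];e=p[0]-p[1];c=p.mean(0)
    print(n,np.round(c,4),"len",np.linalg.norm(e).round(4),"yaw",np.degrees(np.arctan2(-e[0],e[1])).round(2),"st",np.round((c-C)@R,4),"ends st",np.round((p-C)@R,4).tolist())
w=px2w(i,f([(93,66),(728,126)]),.05)[:,:2];print("far wall st",np.round((w-C)@R,4).tolist())
s=vision.get_image("side");crop(s,260,160,150,115,5.3,"side0c.png")
from scipy.spatial.transform import Rotation as Ro
print(Ro.from_rotvec(get_state()["eef_rot"]).as_matrix().round(3))
E
```

```text
plate [[0.6713, 0.1979], [0.6258, -0.2195], [0.4308, 0.2188], [0.3874, -0.1907]] 0.419922012102398 0.2414172568625527
yaw -6.140043212824885
C [0.52883487 0.00164053]
A [0.4892 0.1481] len 0.09 yaw -3.2 st [-0.055   0.1413] ends st [[-0.0574, 0.1863], [-0.0527, 0.0964]]
B [0.4527 0.0177] len 0.0876 yaw -2.8 st [-0.0774  0.0078] ends st [[-0.08, 0.0515], [-0.0749, -0.0359]]
C [ 0.4637 -0.1378] len 0.0889 yaw -4.0 st [-0.0499 -0.1456] ends st [[-0.0516, -0.1012], [-0.0482, -0.19]]
far wall st [[0.1805, 0.2045], [0.1825, -0.2077]]
[[-0.    -0.233  0.973]
 [ 0.001  0.973  0.233]
 [-1.     0.001 -0.   ]]
```

View pics/side0c.png

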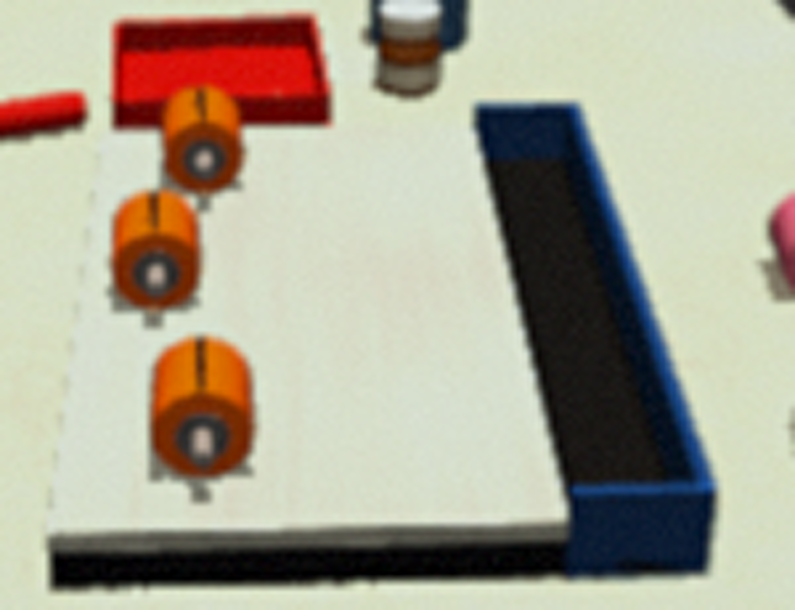

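```bash
cat >> h.py <<'E'
from scipy.spatial.transform import Rotation as Ro
def plan(x,y,z,yawdeg):
    s=get_state();R=Ro.from_rotvec(s["eef_rot"]).as_matrix();p=s["position"]
    a=np.radians(yawdeg);T=np.array([[0,-np.sin(a),np.cos(a)],[0,np.cos(a),np.sin(a)],[-1,0,0]])
    print("t",round(s["t"],2),"pos",np.round(p,4),"yaw",np.degrees(np.arctan2(-R[0,1],R[1,1])).round(2))
    print("shift now-frame",np.round(R.T@(np.array([x,y,z])-p),4),"target-frame",np.round(T.T@(np.array([x,y,z])-p),4),"turn",np.round(Ro.from_matrix(R.T@T).as_rotvec(),4))
E
python3 -m inch '[[[0,0,0,0.1,0,0,0.68],[0,0,0,0.1,0,0,0.68],[0,0,0,0.106,0,0,0.68],[0,0.0336,0.015,0,0,0,0.68],[0,0.0336,0.015,0,0,0,0.68],[0,0.0336,0.015,0,0,0,0.68],[0,0.0336,0.015,0,0,0,0.68],[0,0.0336,0.015,0,0,0,0.68]]]'
python3 -m inch '[[[0,0.0336,0.015,0,0,0,0.68],[0,0.0336,0.015,0,0,0,0.68],[0,0.0336,0.015,0,0,0,0.68],[0,0.0336,0.015,0,0,0,0.68],[0,0.0336,0.015,0,0,0,0.68],[0,0.0336,0.015,0,0,0,0.68],[0,0.0336,0.015,0,0,0,0.68],[0,0.0336,0.015,0,0,0,0.68]]]'
python3 -c "
from h import *
plan(.4338,-.1357,.14,-4)"
```

```text
t: 0.92
position: [0.2441, -0.4927, 0.292]
eef_rot: [0.056, 1.57, -0.056]
wrist_force: [1.2, 0.2, 0.2]
gripper_width: 0.0597
t: 1.58
position: [0.3829, -0.2329, 0.2925]
eef_rot: [0.056, 1.569, -0.056]
wrist_force: [0.5, -0.8, 0.4]
gripper_width: 0.0595
t 1.58 pos [ 0.3829 -0.2329  0.2925] yaw -4.08
shift now-frame [0.1525 0.1006 0.0437] target-frame [0.1525 0.1006 0.0439] turn [-0.0014  0.0009  0.    ]
```

```bash

python3 -m inch '[[[0,0.0336,0.0146,0,0,0,0.68],[0,0.0336,0.0146,0,0,0,0.68],[0,0.0334,0.0146,0,0,0,0.68],[0.036,0,0,0,0,0,0.68],[0.036,0,0,0,0,0,0.68],[0.036,0,0,0,0,0,0.68],[0.03,0,0,0,0,0,0.68],[0,0,0,0,0,0,0.68]]]'
python3 -c "
from h import *
plan(.4338,-.1357,.114,-4)
for n,a in (('top',(330,170,130,90,6)),('side',(220,150,150,110,5))): i=vision.get_image(n); crop(i,*a,n+'1.png')
plan(.4338,-.1357,.114,-4)
"
```

```text
t: 2.25
position: [0.4301, -0.1373, 0.1494]
eef_rot: [0.056, 1.579, -0.057]
wrist_force: [-1.1, -0.2, 0.6]
gripper_width: 0.0592
t 2.25 pos [ 0.4301 -0.1373  0.1494] yaw -4.13
shift now-frame [0.0353 0.0019 0.0039] target-frame [0.0354 0.0018 0.0036] turn [-0.0022 -0.009   0.0006]
t 2.35 pos [ 0.4333 -0.1376  0.1543] yaw -4.05
shift now-frame [0.0403 0.0019 0.0004] target-frame [0.0403 0.0019 0.0003] turn [-0.001  -0.0022  0.0009]
```

View pics/top1.png

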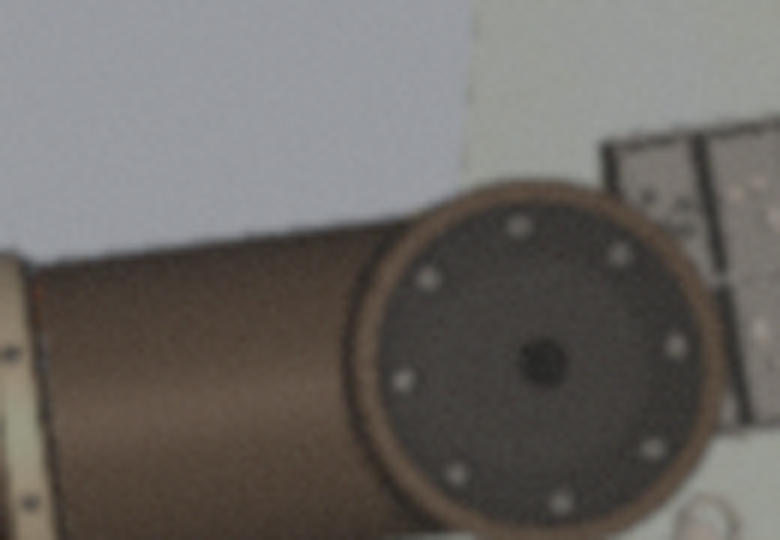

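View pics/side1.png

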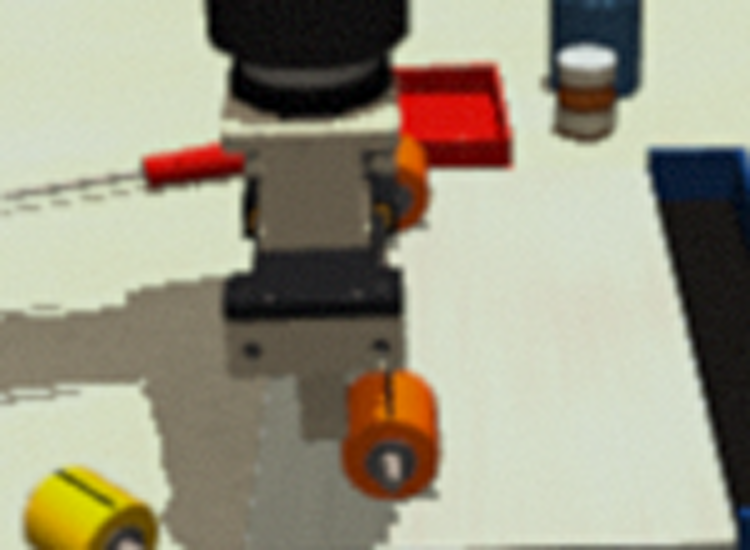

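```bash

python3 -m inch '[[[0.02,0.0019,0,0,0,0,0.68],[0.02,0,0,0,0,0,0.68],[0,0,0,0,0,0,0.68],[0,0,0,0,0,0,0.68]]]'
for k in 1 2 3 4; do python3 -m inch '[[[0,0,0,0,0,0,0.68]]]' | grep -E "force"; done
python3 -c "
from h import *
plan(.4338,-.1357,.114,-4)
i=vision.get_image('side'); crop(i,220,180,120,90,6.5,'side2.png')
"
```

```text
t: 2.68
position: [0.4343, -0.1356, 0.1157]
eef_rot: [0.056, 1.569, -0.056]
wrist_force: [-0.4, -0.1, 0.7]
gripper_width: 0.0596
wrist_force: [0.4, 0.1, 0.8]
wrist_force: [0.1, -0.3, -0.9]
wrist_force: [0.2, -0.5, -1.1]
wrist_force: [0.1, 0.2, 0.1]
t 3.02 pos [ 0.4341 -0.1355  0.1151] yaw -4.08
shift now-frame [ 0.0011 -0.0002 -0.0003] target-frame [ 0.0011 -0.0002 -0.0003] turn [-0.0013  0.0018 -0.0003]
```

View pics/side2.png

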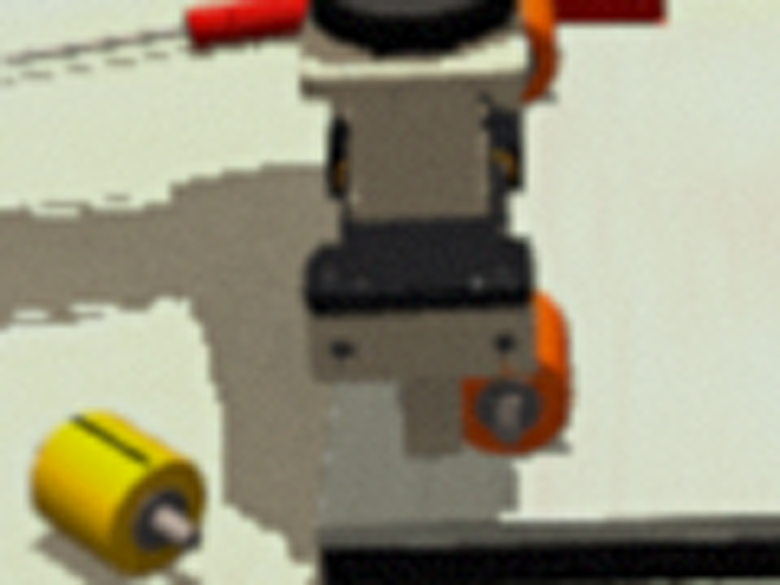

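```bash

python3 -m inch '[[[0.001,0,0.004,0,0,0,0.68],[0,0,0.004,0,0,0,0.68],[0,0,0.002,0,0,0,0.68]]]' | grep force
python3 -m inch '[[[0,0,0.0015,0,0,0,0.68],[0,0,0.0015,0,0,0,0.68]]]' | grep force
python3 -m inch '[[[0,0,0.0015,0,0,0,0.68],[0,0,0.0015,0,0,0,0.68]]]' | grep force
python3 -m inch '[[[0,0,0.0015,0,0,0,0.68],[0,0,0.0015,0,0,0,0.68]]]' | grep force
python3 -m inch '[[[0,0,0.0015,0,0,0,0.68],[0,0,0.0015,0,0,0,0.68]]]' | grep force
python3 -m inch '[[[0,0,0.0015,0,0,0,0.68],[0,0,0.0015,0,0,0,0.68]]]' | grep force
python3 -c "
from h import *
plan(.4338,-.1357,.114,-4)
i=vision.get_image('side'); crop(i,220,180,120,90,6.5,'side3.png')
"
```

```text
wrist_force: [-0.7, 0.6, -0.3]
wrist_force: [-0.7, 0.4, 0.6]
wrist_force: [-0.5, -0.1, -0.9]
wrist_force: [0.1, -0.1, 0.0]
wrist_force: [-0.6, -0.2, -0.1]
wrist_force: [-0.2, -0.3, -0.2]
t 4.15 pos [ 0.4587 -0.1373  0.1132] yaw -4.08
shift now-frame [-0.0008 -0.0002 -0.0249] target-frame [-0.0008 -0.0001 -0.0249] turn [-0.0014  0.0001 -0.    ]
```

View pics/side3.png

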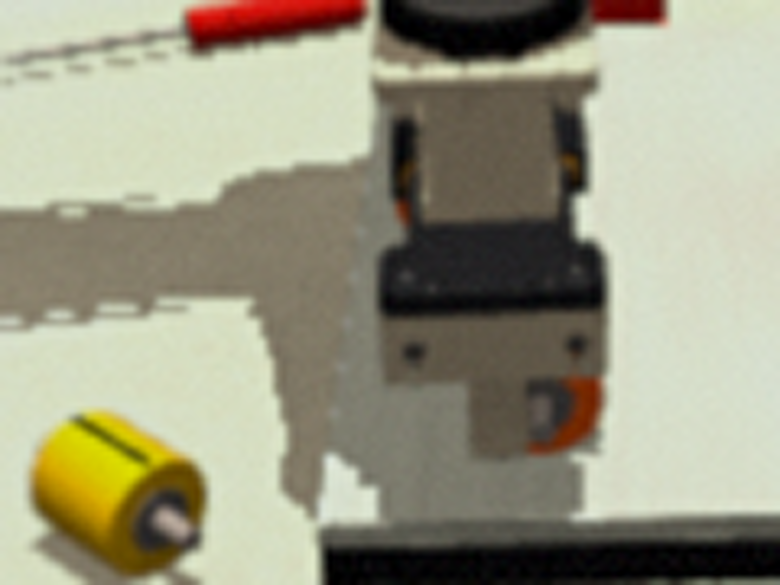

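```bash

python3 -m inch '[[[0,0,0.002,0,0,0,0.68],[0,0,0.002,0,0,0,0.68]]]' | grep force
python3 -m inch '[[[0,0,0.002,0,0,0,0.68],[0,0,0.002,0,0,0,0.68]]]' | grep force
python3 -m inch '[[[0,0,0.002,0,0,0,0.68],[0,0,0.002,0,0,0,0.68]]]' | grep force
python3 -m inch '[[[0,0,0.002,0,0,0,0.68],[0,0,0.002,0,0,0,0.68]]]' | grep force
python3 -m inch '[[[0,0,0.002,0,0,0,0.68],[0,0,0.002,0,0,0,0.68]]]' | grep force
python3 -m inch '[[[0,0,0.002,0,0,0,0.68],[0,0,0.002,0,0,0,0.68]]]' | grep force
python3 -m inch '[[[0,0,0.002,0,0,0,0.68],[0,0,0.002,0,0,0,0.68]]]' | grep force
python3 -c "
from h import *
plan(.4338,-.1357,.114,-4)
i=vision.get_image('side'); crop(i,240,180,120,90,6.5,'side4.png')
"
```

```text
wrist_force: [0.2, 0.0, 0.2]
wrist_force: [-0.3, -0.6, 0.2]
wrist_force: [-0.8, 0.3, -0.8]
wrist_force: [-0.0, -0.4, -0.9]
wrist_force: [-0.4, -0.5, -0.2]
wrist_force: [-0.5, 0.2, -0.3]
wrist_force: [-0.3, -0.7, 0.7]
t 5.37 pos [ 0.4867 -0.1393  0.1132] yaw -4.08
shift now-frame [-0.0008 -0.0002 -0.053 ] target-frame [-0.0008 -0.0001 -0.053 ] turn [-0.0014  0.0001 -0.    ]
```

View pics/side4.png

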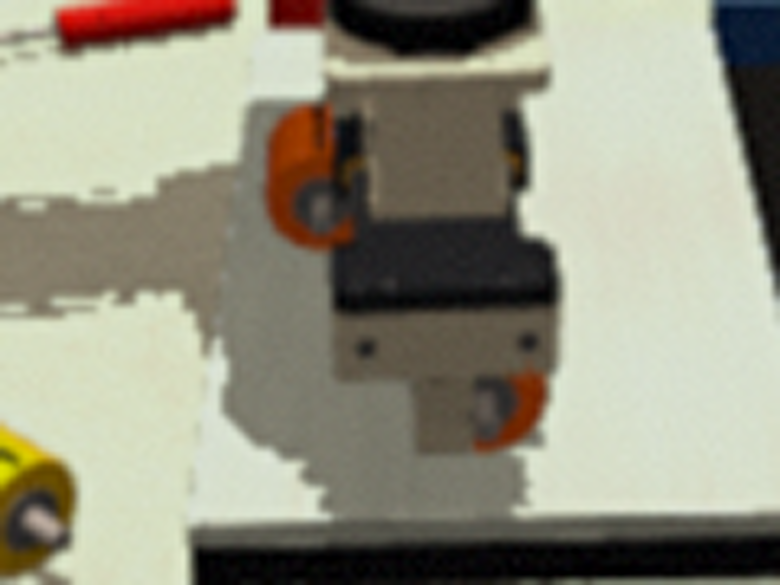

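```bash

python3 -m inch '[[[0,0,0.0025,0,0,0,0.68],[0,0,0.003,0,0,0,0.68],[0,0,0.0035,0,0,0,0.68],[0,0,0.0035,0,0,0,0.68],[0,0,0.0035,0,0,0,0.68],[0,0,0.0035,0,0,0,0.68],[0,0,0.0035,0,0,0,0.68],[0,0,0.0035,0,0,0,0.68]]]' | grep force
python3 -m inch '[[[0,0,0.0035,0,0,0,0.68],[0,0,0.0035,0,0,0,0.68],[0,0,0.0035,0,0,0,0.68],[0,0,0.0035,0,0,0,0.68],[0,0,0.0035,0,0,0,0.68],[0,0,0.0035,0,0,0,0.68],[0,0,0.0035,0,0,0,0.68],[0,0,0.0035,0,0,0,0.68]]]' | grep force
python3 -m inch '[[[0,0,0.0035,0,0,0,0.68],[0,0,0.0035,0,0,0,0.68],[0,0,0.0035,0,0,0,0.68],[0,0,0.0035,0,0,0,0.68],[0,0,0.0035,0,0,0,0.68],[0,0,0.0035,0,0,0,0.68],[0,0,0.0035,0,0,0,0.68],[0,0,0.0035,0,0,0,0.68]]]' | grep force
python3 -m inch '[[[0,0,0.0035,0,0,0,0.68],[0,0,0.0035,0,0,0,0.68],[0,0,0.0035,0,0,0,0.68],[0,0,0.0035,0,0,0,0.68],[0,0,0.0035,0,0,0,0.68],[0,0,0.0035,0,0,0,0.68],[0,0,0.0035,0,0,0,0.68],[0,0,0.0035,0,0,0,0.68]]]' | grep force
python3 -c "
from h import *
plan(.4338,-.1357,.114,-4)
i=vision.get_image('side'); crop(i,280,170,140,105,5.7,'side5.png')
"
```

```text
wrist_force: [-0.1, -0.1, 0.4]
wrist_force: [-0.5, 0.0, 0.3]
wrist_force: [-0.4, -0.9, 0.7]
wrist_force: [-0.5, -0.0, 1.3]
t 8.08 pos [ 0.597  -0.1472  0.1131] yaw -4.08
shift now-frame [-0.0009 -0.0002 -0.1636] target-frame [-9.000e-04  1.000e-04 -1.636e-01] turn [-0.0014 -0.     -0.    ]
```

View pics/side5.png

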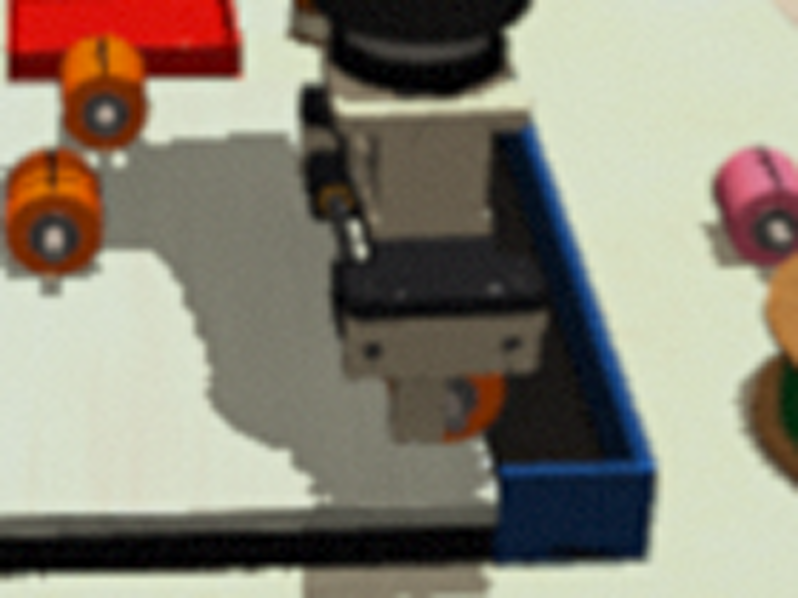

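```bash

python3 -m inch '[[[0,0,0.003,0,0,0,0.68],[0,0,0.003,0,0,0,0.68],[0,0,0.003,0,0,0,0.68],[0,0,0.003,0,0,0,0.68],[0,0,0.003,0,0,0,0.68],[0,0,0.003,0,0,0,0.68],[0,0,0.003,0,0,0,0.68]]]' | grep force
python3 -m inch '[[[0,0,0.0025,0,0,0,0.68],[0,0,0.0025,0,0,0,0.68],[0,0,0.0025,0,0,0,0.68],[0,0,0.002,0,0,0,0.68],[0,0,0.002,0,0,0,0.68],[0,0,0.002,0,0,0,0.68]]]' | grep force
python3 -c "
from h import *
plan(.4338,-.1357,.114,-4)
i=vision.get_image('side'); crop(i,280,170,140,105,5.7,'side6.png')
"
```

```text
wrist_force: [-0.1, 0.5, -0.3]
wrist_force: [0.5, 0.5, 0.3]
t 9.22 pos [ 0.6312 -0.1496  0.1131] yaw -4.08
shift now-frame [-0.0008 -0.0002 -0.1979] target-frame [-9.000e-04  1.000e-04 -1.979e-01] turn [-0.0014 -0.0001 -0.    ]
```

View pics/side6.png

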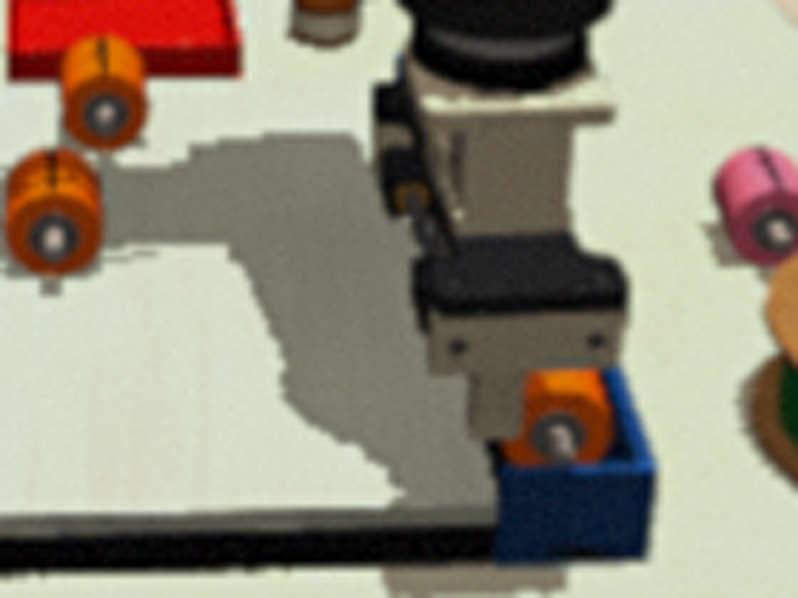

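```bash

python3 -m inch '[[[-0.02,0,-0.01,0,0,0,0.68],[-0.03,0,-0.02,0,0,0,0.68],[-0.02,0,-0.02,-0.022,0,0,0.68],[0,0,-0.03,0,0,0,0.68],[0,0,-0.02,0,0,0,0.68]]]' | grep force
python3 -c "
from h import *
plan(.4247,.0191,.183,-2.8)
i=vision.get_image('side'); crop(i,280,170,140,105,5.7,'side7.png')
i=vision.get_image('top'); crop(i,250,115,175,140,4.5,'top7.png')
"
```

```text
wrist_force: [-1.6, 0.6, -1.0]
t 9.68 pos [ 0.5299 -0.1435  0.1845] yaw -2.83
shift now-frame [ 0.0014  0.1572 -0.1131] target-frame [ 0.0015  0.1572 -0.113 ] turn [-0.0005  0.0022 -0.0006]
```

View pics/side7.png

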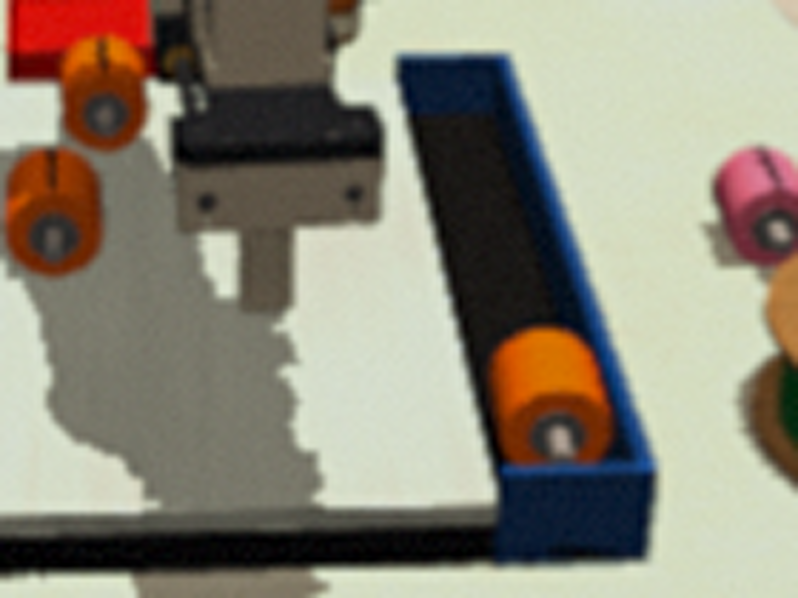

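View pics/top7.png

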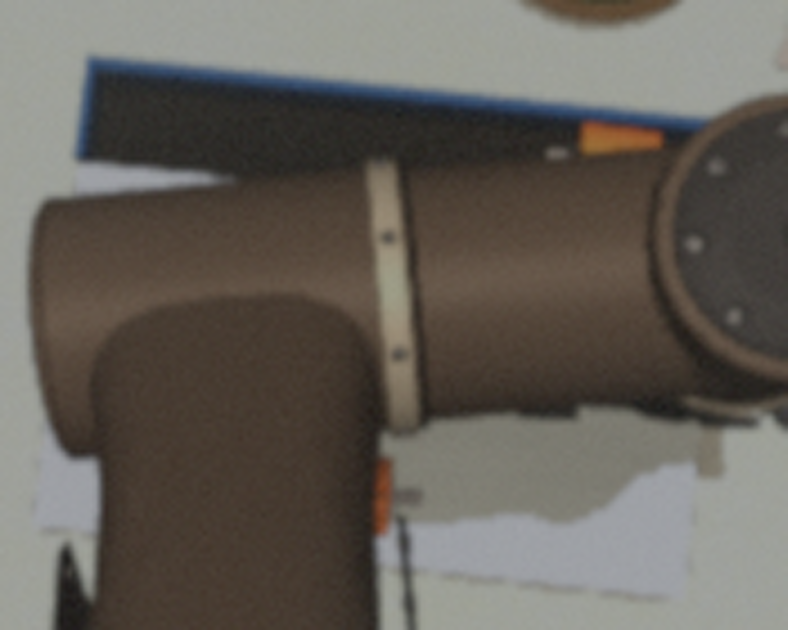

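```bash

python3 -m inch '[[[0,0.0314,-0.0226,0,0,0,0.68],[0,0.0314,-0.0226,0,0,0,0.68],[0,0.0314,-0.0226,0,0,0,0.68],[0,0.0314,-0.0226,0,0,0,0.68],[0,0.0314,-0.0226,0,0,0,0.68],[0,0,0,0,0,0,0.68],[0,0,0,0,0,0,0.68]]]'
python3 -c "
from h import *
plan(.4247,.0191,.114,-2.8)
i=vision.get_image('side'); crop(i,230,140,140,105,5.7,'side8.png')
"
```

```text
t: 10.37
position: [0.4261, 0.0208, 0.1837]
eef_rot: [0.035, 1.569, -0.034]
wrist_force: [1.3, 0.3, 0.0]
gripper_width: 0.0594
t 10.37 pos [0.4261 0.0208 0.1837] yaw -2.54
shift now-frame [ 0.0697 -0.0018 -0.0014] target-frame [ 0.0697 -0.0018 -0.0013] turn [ 0.0046  0.0013 -0.0007]
```

View pics/side8.png

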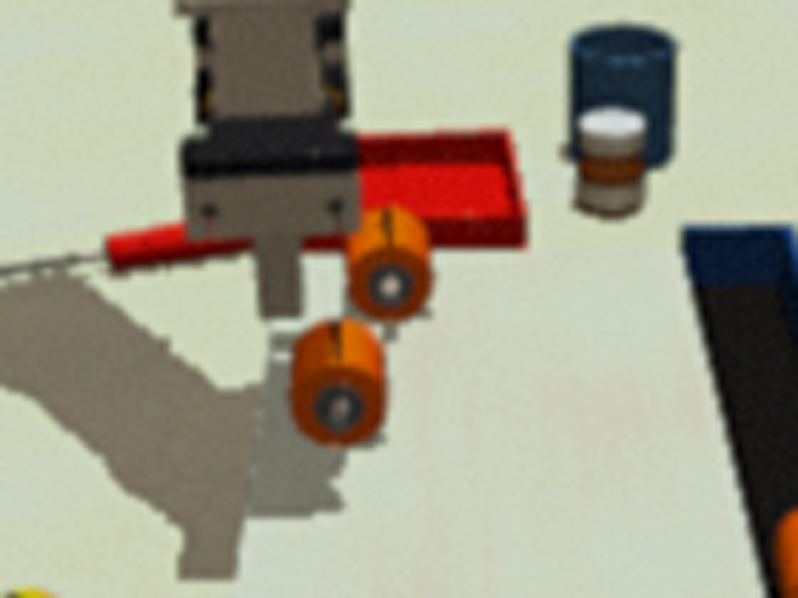

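```bash

python3 -m inch '[[[0.03,-0.0018,-0.0013,0.0046,0,0,0.68],[0.03,0,0,0,0,0,0.68],[0.0097,0,0,0,0,0,0.68],[0,0,0,0,0,0,0.68],[0,0,0,0,0,0,0.68]]]'
python3 -m inch '[[[0,0,0.003,0,0,0,0.68],[0,0,0.003,0,0,0,0.68],[0,0,0.002,0,0,0,0.68]]]' | grep force
python3 -m inch '[[[0,0,0.0015,0,0,0,0.68],[0,0,0.0015,0,0,0,0.68]]]' | grep force
python3 -m inch '[[[0,0,0.0015,0,0,0,0.68],[0,0,0.0015,0,0,0,0.68]]]' | grep force
python3 -m inch '[[[0,0,0.0015,0,0,0,0.68],[0,0,0.0015,0,0,0,0.68]]]' | grep force
python3 -m inch '[[[0,0,0.0015,0,0,0,0.68],[0,0,0.0015,0,0,0,0.68]]]' | grep force
python3 -m inch '[[[0,0,0.0015,0,0,0,0.68],[0,0,0.0015,0,0,0,0.68]]]' | grep force
python3 -c "
from h import *
plan(.4247,.0191,.114,-2.8)
i=vision.get_image('side'); crop(i,230,140,140,105,5.7,'side9.png')
"
```

```text
t: 10.83
position: [0.4253, 0.0161, 0.1131]
eef_rot: [0.043, 1.572, -0.045]
wrist_force: [-0.1, 0.5, 0.5]
gripper_width: 0.0599
wrist_force: [-0.5, -0.1, -0.1]
wrist_force: [-0.3, -0.4, 0.0]
wrist_force: [-1.1, 1.1, 0.3]
wrist_force: [-0.7, 0.5, 0.5]
wrist_force: [-0.1, -0.4, 0.9]
wrist_force: [0.2, 0.5, -0.4]
t 11.92 pos [0.4478 0.0158 0.1134] yaw -3.08
shift now-frame [-0.0006  0.002  -0.0233] target-frame [-0.0006  0.0022 -0.0233] turn [-0.0049 -0.      0.    ]
```

View pics/side9.png

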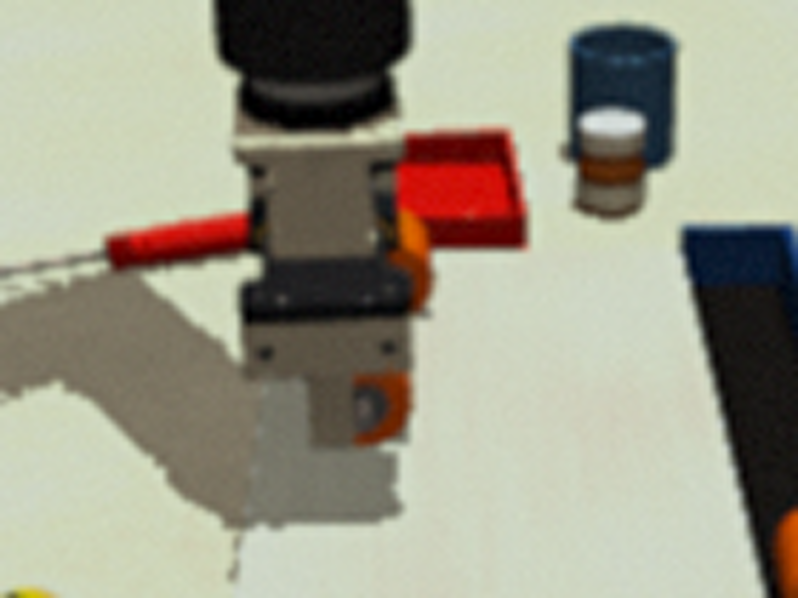

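```bash

python3 -m inch '[[[0,0,0.002,0,0,0,0.74],[0,0,0.002,0,0,0,0.74]]]' | grep force
python3 -m inch '[[[0,0,0.002,0,0,0,0.74],[0,0,0.002,0,0,0,0.74]]]' | grep force
python3 -m inch '[[[0,0,0.002,0,0,0,0.74],[0,0,0.002,0,0,0,0.74]]]' | grep force
python3 -m inch '[[[0,0,0.002,0,0,0,0.74],[0,0,0.002,0,0,0,0.74]]]' | grep force
python3 -m inch '[[[0,0,0.002,0,0,0,0.74],[0,0,0.002,0,0,0,0.74]]]' | grep force
python3 -m inch '[[[0,0,0.002,0,0,0,0.74],[0,0,0.002,0,0,0,0.74]]]' | grep force
python3 -m inch '[[[0,0,0.002,0,0,0,0.74],[0,0,0.002,0,0,0,0.74]]]' | grep force
python3 -m inch '[[[0,0,0.002,0,0,0,0.74],[0,0,0.002,0,0,0,0.74]]]' | grep force
python3 -c "
from h import *
plan(.4247,.0191,.114,-2.8)
i=vision.get_image('side'); crop(i,230,140,140,105,5.7,'side10.png')
"
```

```text
wrist_force: [0.5, -1.1, -0.2]
wrist_force: [-0.4, 0.3, 0.3]
wrist_force: [0.2, -0.3, 0.4]
wrist_force: [-0.6, -0.8, 0.0]
wrist_force: [-0.8, 0.7, -0.6]
wrist_force: [-0.9, 0.5, 0.8]
wrist_force: [0.4, -0.4, -0.5]
wrist_force: [-0.4, -0.0, -1.0]
t 13.3 pos [0.4799 0.0141 0.1135] yaw -3.08
shift now-frame [-0.0005  0.002  -0.0553] target-frame [-0.0005  0.0023 -0.0553] turn [-0.005 -0.     0.   ]
```

View pics/side10.png

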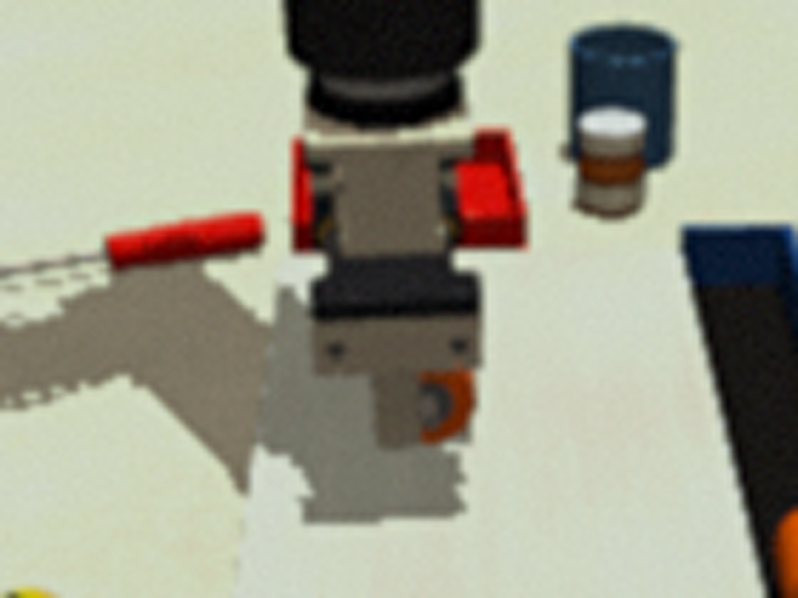

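```bash

python3 -m inch '[[[0,0,0.0025,0,0,0,0.74],[0,0,0.003,0,0,0,0.74],[0,0,0.0035,0,0,0,0.74],[0,0,0.004,0,0,0,0.74],[0,0,0.004,0,0,0,0.74],[0,0,0.004,0,0,0,0.74],[0,0,0.004,0,0,0,0.74],[0,0,0.004,0,0,0,0.74]]]' | grep force
python3 -m inch '[[[0,0,0.004,0,0,0,0.74],[0,0,0.004,0,0,0,0.74],[0,0,0.004,0,0,0,0.74],[0,0,0.004,0,0,0,0.74],[0,0,0.004,0,0,0,0.74],[0,0,0.004,0,0,0,0.74],[0,0,0.004,0,0,0,0.74],[0,0,0.004,0,0,0,0.74]]]' | grep force
python3 -m inch '[[[0,0,0.004,0,0,0,0.74],[0,0,0.004,0,0,0,0.74],[0,0,0.004,0,0,0,0.74],[0,0,0.004,0,0,0,0.74],[0,0,0.004,0,0,0,0.74],[0,0,0.004,0,0,0,0.74],[0,0,0.004,0,0,0,0.74],[0,0,0.004,0,0,0,0.74]]]' | grep force
python3 -m inch '[[[0,0,0.004,0,0,0,0.74],[0,0,0.004,0,0,0,0.74],[0,0,0.004,0,0,0,0.74],[0,0,0.004,0,0,0,0.74],[0,0,0.004,0,0,0,0.74],[0,0,0.004,0,0,0,0.74],[0,0,0.004,0,0,0,0.74],[0,0,0.004,0,0,0,0.74]]]' | grep force
python3 -c "
from h import *
plan(.4247,.0191,.114,-2.8)
i=vision.get_image('side'); crop(i,270,140,140,105,5.7,'side11.png')
"
```

```text
wrist_force: [1.1, 1.0, 0.2]
wrist_force: [-0.4, 0.6, -0.1]
wrist_force: [-0.7, -0.5, 0.2]
wrist_force: [-0.0, -0.0, -1.0]
t 16.02 pos [0.6049 0.0073 0.1135] yaw -3.08
shift now-frame [-0.0005  0.0021 -0.1805] target-frame [-0.0005  0.0029 -0.1805] turn [-0.0049 -0.     -0.    ]
```

View pics/side11.png

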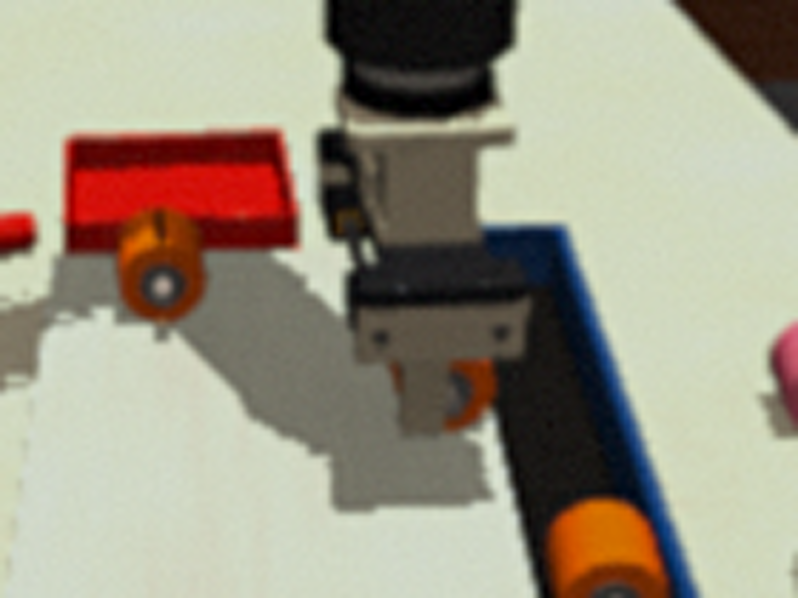

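```bash

python3 -m inch '[[[0,0,0.0035,0,0,0,0.74],[0,0,0.003,0,0,0,0.74],[0,0,0.003,0,0,0,0.74],[0,0,0.003,0,0,0,0.74],[0,0,0.003,0,0,0,0.74],[0,0,0.003,0,0,0,0.74],[0,0,0.003,0,0,0,0.74],[0,0,0.003,0,0,0,0.74]]]' | grep force
python3 -m inch '[[[0,0,0.003,0,0,0,0.74],[0,0,0.003,0,0,0,0.74],[0,0,0.003,0,0,0,0.74],[0,0,0.003,0,0,0,0.74],[0,0,0.0025,0,0,0,0.74],[0,0,0.002,0,0,0,0.74],[0,0,0.002,0,0,0,0.74]]]' | grep force
python3 -c "
from h import *
plan(.4247,.0191,.114,-2.8)
i=vision.get_image('side'); crop(i,270,140,140,105,5.7,'side12.png')
"
```

```text
wrist_force: [0.1, -0.9, 0.3]
wrist_force: [-0.8, 0.8, 0.2]
t 17.32 pos [0.6476 0.005  0.1134] yaw -3.09
shift now-frame [-0.0006  0.002  -0.2233] target-frame [-0.0006  0.0032 -0.2233] turn [-0.005 -0.    -0.   ]
```

View pics/side12.png

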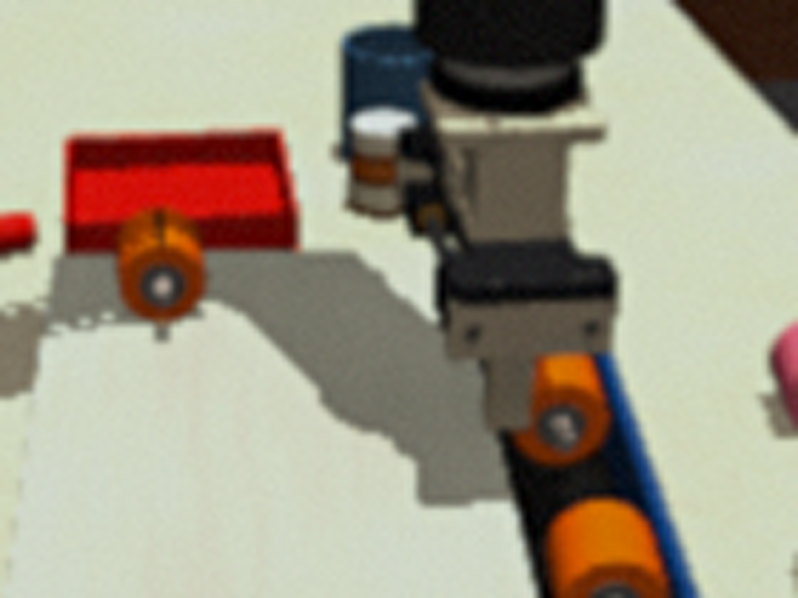

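```bash

python3 -m inch '[[[-0.02,0,-0.01,0,0,0,0.72],[-0.03,0.02,-0.03,0,0,0,0.72],[-0.02,0.025,-0.03,0.002,0,0,0.72],[0,0.025,-0.03,0,0,0,0.72],[0,0.025,-0.03,0,0,0,0.72],[0,0.025,-0.03,0,0,0,0.72],[0,0.025,-0.025,0,0,0,0.72],[0,0,0,0,0,0,0.72]]]' | grep force
python3 -c "
from h import *
i=vision.get_image('side'); crop(i,230,140,140,105,5.7,'side13.png')
plan(.4612,.1497,.114,-3.2)
"
```

```text
wrist_force: [0.3, -0.4, -0.1]
t 18.08 pos [0.4737 0.1582 0.1798] yaw -2.94
shift now-frame [ 0.0658 -0.0092 -0.0121] target-frame [ 0.0658 -0.0092 -0.0121] turn [ 0.0045  0.0008 -0.001 ]
```

View pics/side13.png

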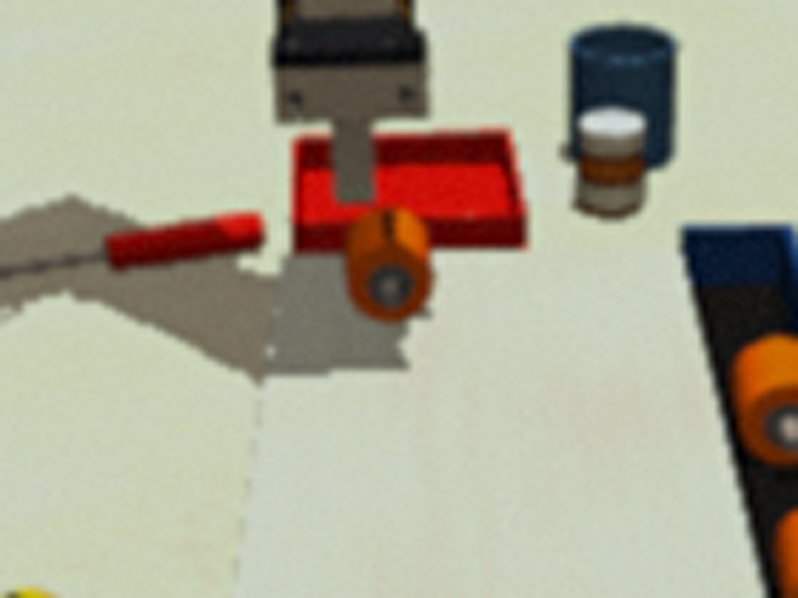

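```bash

python3 -m inch '[[[0,-0.0085,-0.012,0.003,0,0,0.72],[0,0,0,0,0,0,0.72],[0.03,0,0,0,0,0,0.72],[0.03,0,0,0,0,0,0.72],[0.0055,0,0,0,0,0,0.72],[0,0,0,0,0,0,0.72],[0,0,0,0,0,0,0.72]]]'
python3 -c "
from h import *
plan(.4612,.1497,.114,-3.2)
"
python3 -m inch '[[[0,0,0.003,0,0,0,0.72],[0,0,0.003,0,0,0,0.72],[0,0,0.002,0,0,0,0.72]]]' | grep force
python3 -m inch '[[[0,0,0.0015,0,0,0,0.72],[0,0,0.0015,0,0,0,0.72]]]' | grep force
python3 -m inch '[[[0,0,0.0015,0,0,0,0.72],[0,0,0.0015,0,0,0,0.72]]]' | grep force
python3 -m inch '[[[0,0,0.0015,0,0,0,0.72],[0,0,0.0015,0,0,0,0.72]]]' | grep force
python3 -m inch '[[[0,0,0.0015,0,0,0,0.72],[0,0,0.0015,0,0,0,0.72]]]' | grep force
python3 -m inch '[[[0,0,0.0015,0,0,0,0.72],[0,0,0.0015,0,0,0,0.72]]]' | grep force
python3 -m inch '[[[0,0,0.0015,0,0,0,0.72],[0,0,0.0015,0,0,0,0.72]]]' | grep force
python3 -c "
from h import *
plan(.4612,.1497,.114,-3.2)
i=vision.get_image('side'); crop(i,230,140,140,105,5.7,'side14.png')
"
```

```text
t: 18.67
position: [0.4637, 0.1482, 0.114]
eef_rot: [0.046, 1.571, -0.047]
wrist_force: [0.4, 0.1, -0.1]
gripper_width: 0.0631
t 18.67 pos [0.4637 0.1482 0.114 ] yaw -3.39
shift now-frame [ 0.      0.0013 -0.0026] target-frame [ 0.      0.0013 -0.0026] turn [-0.0033 -0.0003  0.0009]
wrist_force: [0.6, 0.1, 0.2]
wrist_force: [0.0, -0.2, 0.1]
wrist_force: [-1.1, -1.1, 0.3]
wrist_force: [0.0, 1.0, 0.2]
wrist_force: [-0.8, 0.7, 0.5]
wrist_force: [-1.1, 0.2, 0.4]
wrist_force: [-1.4, 0.6, 1.4]
t 19.92 pos [0.4889 0.1469 0.1136] yaw -3.37
shift now-frame [-0.0004  0.0012 -0.0278] target-frame [-0.0004  0.0013 -0.0278] turn [-0.0029 -0.0001  0.0001]
```

View pics/side14.png

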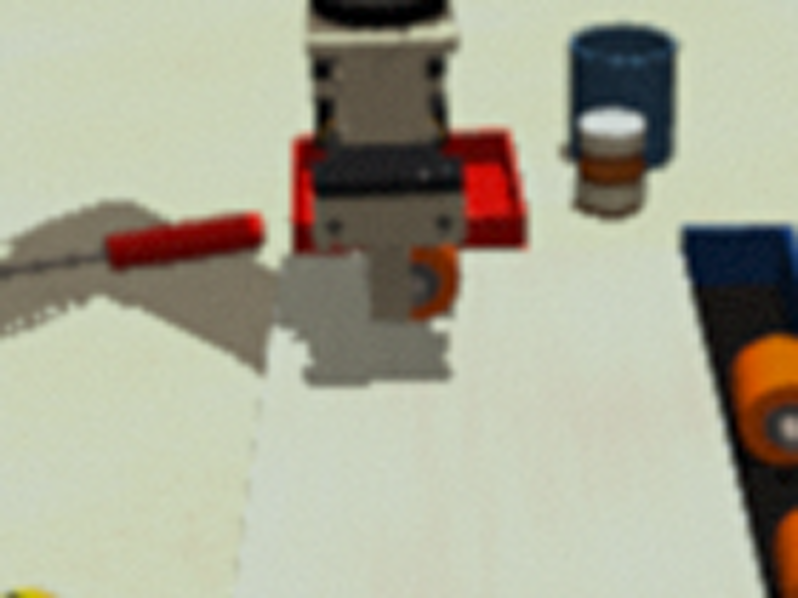

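```bash

python3 -m inch '[[[0,0,0.002,0,0,0,0.72],[0,0,0.002,0,0,0,0.72]]]' | grep force
python3 -m inch '[[[0,0,0.002,0,0,0,0.72],[0,0,0.002,0,0,0,0.72]]]' | grep force
python3 -m inch '[[[0,0,0.002,0,0,0,0.72],[0,0,0.002,0,0,0,0.72]]]' | grep force
python3 -m inch '[[[0,0,0.002,0,0,0,0.72],[0,0,0.002,0,0,0,0.72]]]' | grep force
python3 -m inch '[[[0,0,0.002,0,0,0,0.72],[0,0,0.002,0,0,0,0.72]]]' | grep force
python3 -m inch '[[[0,0,0.002,0,0,0,0.72],[0,0,0.002,0,0,0,0.72]]]' | grep force
python3 -m inch '[[[0,0,0.002,0,0,0,0.72],[0,0,0.002,0,0,0,0.72]]]' | grep force
python3 -m inch '[[[0,0,0.002,0,0,0,0.72],[0,0,0.0,0,0,0,0.72]]]' | grep force
python3 -c "
from h import *
i=vision.get_image('side'); crop(i,230,140,140,105,5.7,'side15.png')
i=vision.get_image('top'); crop(i,250,115,175,140,4.5,'top15.png')
plan(.4612,.1497,.114,-3.2)
"
```

```text
wrist_force: [-1.6, 0.2, 1.4]
wrist_force: [-1.4, 0.0, 1.6]
wrist_force: [-1.8, 0.8, 2.4]
wrist_force: [-2.1, 0.1, 2.0]
wrist_force: [-2.1, 0.2, 1.2]
wrist_force: [-2.2, 1.0, 1.6]
wrist_force: [-1.4, 0.4, 1.1]
wrist_force: [-2.5, 0.7, 1.2]
t 21.4 pos [0.5189 0.1452 0.1135] yaw -3.38
shift now-frame [-0.0005  0.0011 -0.0578] target-frame [-0.0005  0.0013 -0.0578] turn [-0.0032 -0.     -0.0001]
```

View pics/side15.png

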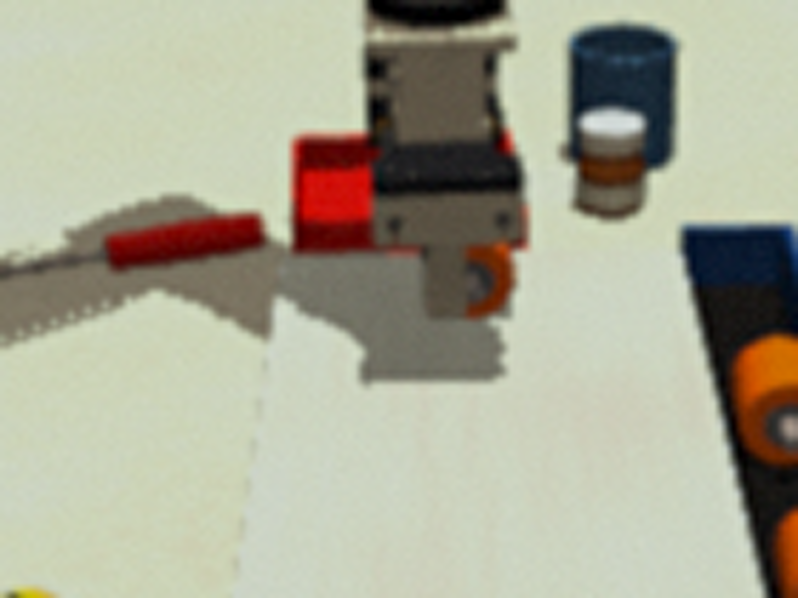

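```bash

python3 -m inch '[[[0,0,-0.002,0,0,0,0.72],[0,0,-0.004,0,0,0,0.72],[0,0,-0.004,0,0,0,0.72],[0,0,-0.004,0,0,0,0.72],[0,0,-0.004,0,0,0,0.72],[0,0,-0.004,0,0,0,0.72],[0,0,-0.004,0,0,0,0.72],[0,0,-0.004,0,0,0,0.72]]]' | grep force
python3 -m inch '[[[0,0,-0.004,0,0,0,0.72],[0,0,-0.004,0,0,0,0.72],[0,0,-0.003,0,0,0,0.72],[0,0,-0.002,0,0,0,0.72],[0,0,-0.001,0,0,0,0.72],[0,0,0,0,0,0,0.72]]]' | grep force
python3 -m inch '[[[0,0,-0.002,0,0,0,0.72],[0,0,-0.006,0,0,0,0.72],[0,0,-0.01,0,0,0,0.72],[0,0,-0.01,0,0,0,0.72],[-0.03,0,0,0,0,0,0.72],[-0.04,0,0,0,0,0,0.72],[-0.02,0,0,0,0,0,1],[0,0,0,0,0,0,1]]]'
python3 -c "
from h import *
i=vision.get_image('side'); crop(i,230,140,140,105,5.7,'side16.png')
i=vision.get_image('top'); crop(i,170,115,175,140,4.5,'top16.png')
plan(.4892,.1481,.2,90-3.2)
"
```

```text
wrist_force: [-0.8, -0.1, -0.6]
wrist_force: [0.5, -0.4, 0.3]
t: 23.23
position: [0.4479, 0.1507, 0.2083]
eef_rot: [0.049, 1.564, -0.041]
wrist_force: [0.4, 0.8, 0.7]
gripper_width: 0.0715
t 23.33 pos [0.4463 0.1496 0.2044] yaw -3.36
shift now-frame [0.0045 0.001  0.0429] target-frame [ 0.0044 -0.043   0.0009] turn [-1.5736e+00  2.7000e-03 -4.0000e-04]
```

View pics/side16.png

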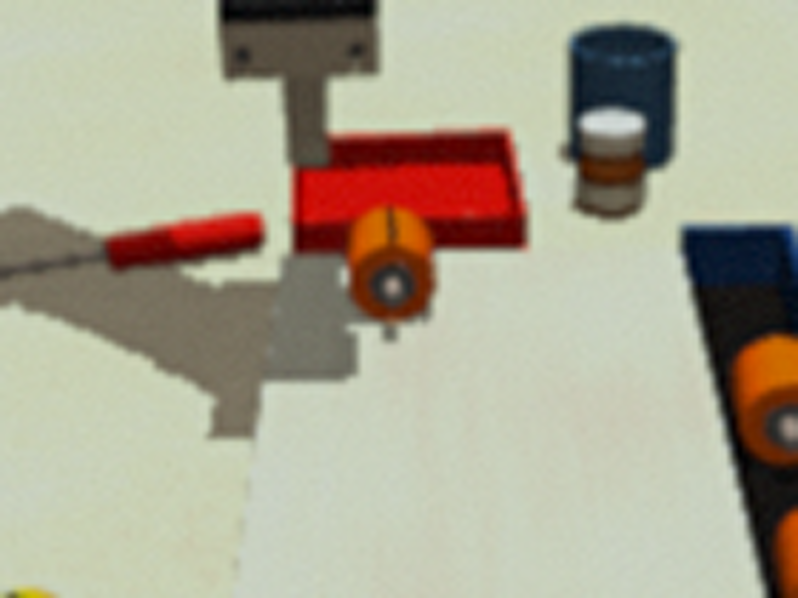

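View pics/top16.png

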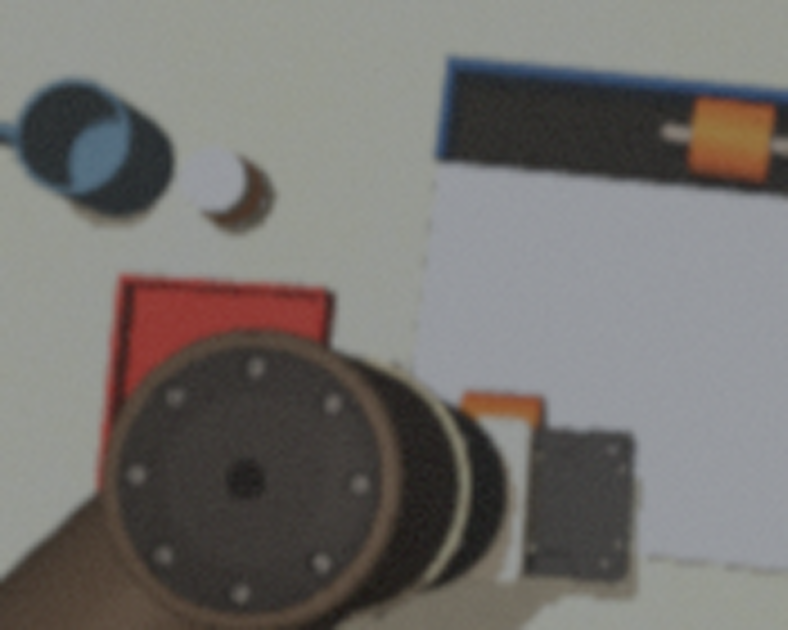

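```bash
python3 -c "
from h import *
s=get_state();print(np.round(s['joints'],3),s['gripper_width'])
i=vision.get_image('side')
for c,st,m in blobs(i,(3,150,60),(16,255,255),30): print(c,st)
i=vision.get_image('top')
k=px2w(i,[(218,202)],.03)
"
```

```text
[ 0.743  0.1   -0.55  -0.    -0.919 -2.372] 0.07903687526938172
[26.79220779 67.95454545] [ 15  64  24  10 154]
[254.44642857  71.40178571] [245  68  18   8 112]
[254.16901408  83.01408451] [247  80  16   7  71]
[334.94827586  88.54310345] [318  85  35   8 232]
[122.62903226 118.09677419] [117 115  16   8  62]
[336.85365854 169.29268293] [332 167  11   5  41]
[298.0045045  184.37837838] [290 176  17  20 222]
[366.71328671 208.58041958] [358 198  19  23 286]
[448.3275463  228.91840278] [ 415  211   68   36 1728]
[375.60277778 237.87777778] [366 227  21  24 360]
[443.83406114 254.83842795] [413 233  66  32 229]
[430.36144578 321.22088353] [426 303   9  39 249]
```

```bash

python3 -m inch '[[[0,0,0,-0.121,0,0,1],[0,0,0,-0.121,0,0,1],[0,0,0,-0.121,0,0,1],[0,0,0,-0.121,0,0,1],[0,0,0,-0.121,0,0,1],[0,0,0,-0.121,0,0,1],[0,0,0,-0.121,0,0,1],[0,0,0,-0.121,0,0,1]]]' | grep pos
python3 -m inch '[[[0,0,0,-0.121,0,0,1],[0,0,0,-0.121,0,0,1],[0,0,0,-0.121,0,0,1],[0,0,0,-0.121,0,0,1],[0,0,0,-0.121,0,0,1],[0,-0.022,0,0,0,0,1],[0,-0.021,0,0,0,0,1],[0,0,0,0,0,0,1]]]' 
python3 -c "
from h import *
i=vision.get_image('side'); crop(i,230,140,140,105,5.7,'side17.png')
plan(.4892,.1481,.107,90-3.2)
"
```

```text
position: [0.4461, 0.1489, 0.2021]
t: 24.77
position: [0.4919, 0.1471, 0.2022]
eef_rot: [-1.168, 1.237, 1.167]
wrist_force: [1.3, 0.3, 0.3]
gripper_width: 0.0878
t 24.82 pos [0.4903 0.1467 0.2019] yaw 86.69
shift now-frame [0.0949 0.001  0.0016] target-frame [0.0949 0.0012 0.0014] turn [-0.0019 -0.002  -0.0022]
```

View pics/side17.png

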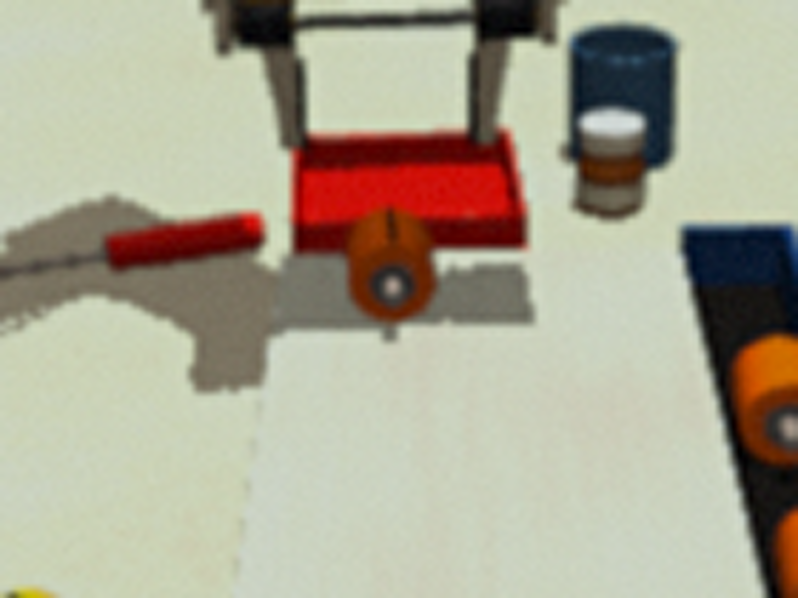

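Fingers straddle the roller (px ~390,265) evenly. Descend and grip.

```bash

python3 -m inch '[[[0.02,0.001,0.0014,0,0,0,1],[0.03,0,0,0,0,0,1],[0.03,0,0,0,0,0,1],[0.0145,0,0,0,0,0,1],[0,0,0,0,0,0,1],[0,0,0,0,0,0,1]]]' 20
python3 -c "
from h import *
i=vision.get_image('side'); crop(i,230,140,140,105,5.7,'side18.png')
plan(.4892,.1481,.107,90-3.2)
"
```

```text
t: 25.32
position: [0.4878, 0.1479, 0.1081]
eef_rot: [-1.168, 1.239, 1.168]
wrist_force: [1.3, -0.4, -0.7]
gripper_width: 0.0877
t 25.37 pos [0.4887 0.1484 0.1093] yaw 86.78
shift now-frame [ 0.0023 -0.0005 -0.0003] target-frame [ 0.0023 -0.0005 -0.0003] turn [-0.0003 -0.0009 -0.0006]
```

View pics/side18.png

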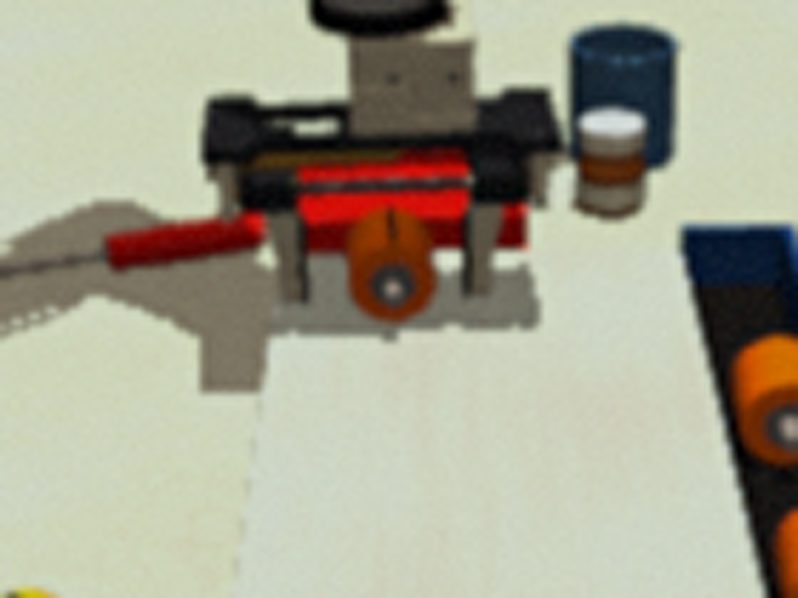

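```bash

python3 -m inch '[[[0.0015,0,0,0,0,0,0.8],[0,0,0,0,0,0,0.7],[0,0,0,0,0,0,0.62],[0,0,0,0,0,0,0.55],[0,0,0,0,0,0,0.45],[0,0,0,0,0,0,0.4],[0,0,0,0,0,0,0.4],[0,0,0,0,0,0,0.4]]]' 20
python3 -m inch '[[[0,0,0,0,0,0,0.4],[0,0,0,0,0,0,0.4]]]' 20
python3 -m inch '[[[-0.005,0,0,0,0,0,0.4],[-0.015,0,0,0,0,0,0.4],[-0.025,0,0,0,0,0,0.4],[-0.03,0,0,0,0,0,0.4],[-0.01,0,0,0,0,0,0.4],[0,0,0,0,0,0,0.4]]]' 
python3 -c "
from h import *
i=vision.get_image('side'); crop(i,230,120,140,105,5.7,'side19.png')
i=vision.get_image('top'); crop(i,170,115,175,140,4.5,'top19.png')
plan(.5163,.3395,.19,90-3.2)
"
```

```text
t: 26.03
position: [0.4892, 0.1485, 0.1079]
eef_rot: [-1.167, 1.235, 1.167]
wrist_force: [0.3, 0.1, 3.5]
gripper_width: 0.0495
t: 26.2
position: [0.4891, 0.1485, 0.1079]
eef_rot: [-1.168, 1.235, 1.167]
wrist_force: [-0.9, 0.2, 4.7]
gripper_width: 0.0493
t: 26.7
position: [0.4898, 0.1491, 0.1949]
eef_rot: [-1.167, 1.231, 1.166]
wrist_force: [0.6, -0.1, -4.1]
gripper_width: 0.0495
t 26.8 pos [0.4881 0.1481 0.1916] yaw 86.72
shift now-frame [ 0.0016 -0.0172  0.1927] target-frame [ 0.0016 -0.0174  0.1927] turn [-0.0014  0.0001 -0.0012]
```

View pics/side19.png

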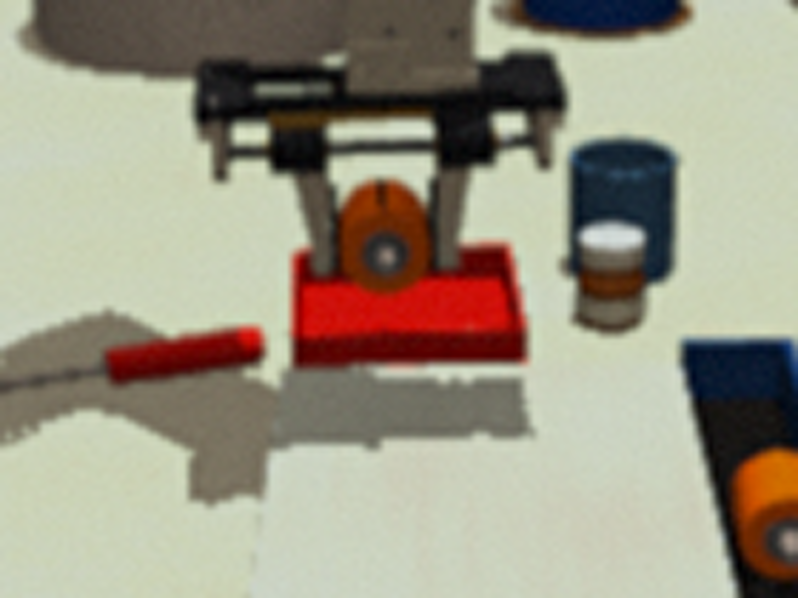

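View pics/top19.png

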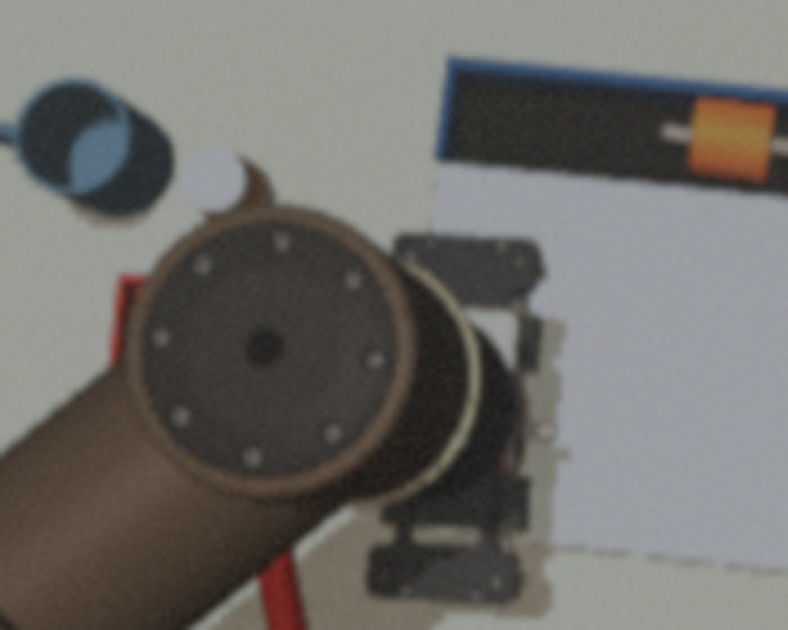

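```bash
python3 -c "
from h import *
i=vision.get_image('top')
f=lambda p:(np.array(p)+.5)/4.5+np.array([170,115])-.5
print(px2w(i,f([(215,182)]),.06), px2w(i,f([(73,133),(20,133),(130,133)]),.085))
print('tray corners', px2w(i,f([(121,276),(333,290)]),.03))
"
```

```text
[[0.6521556  0.33672432 0.06      ]] [[0.67893643 0.42055953 0.085     ]
 [0.67921548 0.45481286 0.085     ]
 [0.67864516 0.38386189 0.085     ]]
tray corners [[0.59585879 0.40764346 0.03      ]
 [0.58606296 0.26599267 0.03      ]]
```

```bash

python3 -m inch '[[[0,-0.001,0.012,0,0,0,0.4],[0,-0.0015,0.025,0,0,0,0.4],[0,-0.0015,0.032,0,0,0,0.4],[0,-0.0015,0.034,0,0,0,0.4],[0,-0.0015,0.034,0,0,0,0.4],[0,-0.001,0.03,0,0,0,0.4],[0,-0.001,0.018,0,0,0,0.4],[0,0,0.0077,0,0,0,0.4]]]' 
python3 -m inch '[[[0.01,0,0,0,0,0,0.4],[0.025,0,0,0,0,0,0.4],[0.025,0,0,0,0,0,0.4],[0.015,0,0,0,0,0,0.4],[0.006,0,0,0,0,0,0.4],[0,0,0,0,0,0,0.4],[0,0,0,0,0,0,0.4]]]' 
python3 -c "
from h import *
i=vision.get_image('side'); crop(i,240,110,140,105,5.7,'side20.png')
plan(.508,.340,.078,90-3.2)
"
```

```text
t: 27.52
position: [0.5085, 0.3432, 0.1901]
eef_rot: [-1.169, 1.237, 1.169]
wrist_force: [0.2, -0.4, -3.6]
gripper_width: 0.0492
t: 28.1
position: [0.5089, 0.3397, 0.1114]
eef_rot: [-1.168, 1.236, 1.167]
wrist_force: [0.7, 0.1, -4.1]
gripper_width: 0.0497
t 28.15 pos [0.5093 0.3403 0.1122] yaw 86.75
shift now-frame [ 0.0342  0.0013 -0.0003] target-frame [ 0.0342  0.0012 -0.0003] turn [-0.0009  0.0005  0.0007]
```

View pics/side20.png

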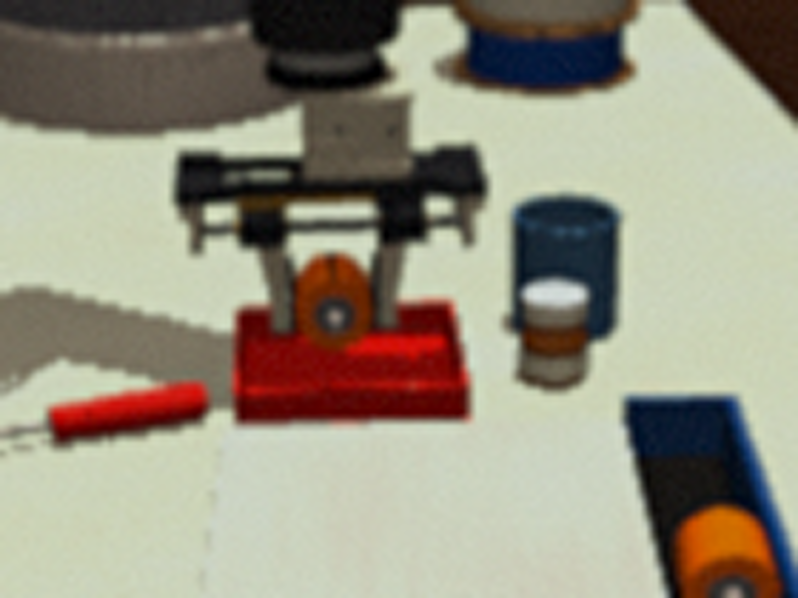

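```bash

python3 -m inch '[[[0.008,0,0,0,0,0,0.4],[0.01,0,0,0,0,0,0.4],[0.006,0,0,0,0,0,0.4],[0.003,0,0,0,0,0,0.4],[0.002,0,0,0,0,0,0.4],[0,0,0,0,0,0,0.4]]]' 
python3 -m inch '[[[0.0015,0,0,0,0,0,0.4],[0,0,0,0,0,0,0.4]]]' | grep -E "pos|force"
python3 -m inch '[[[0.001,0,0,0,0,0,0.4],[0,0,0,0,0,0,0.4]]]' | grep -E "pos|force"
```

```text
t: 28.65
position: [0.5087, 0.3401, 0.082]
eef_rot: [-1.168, 1.236, 1.167]
wrist_force: [0.3, 0.1, -4.2]
gripper_width: 0.0498
position: [0.5089, 0.3404, 0.0811]
wrist_force: [-0.1, -0.4, -4.0]
position: [0.5088, 0.3404, 0.0802]
wrist_force: [0.6, -0.1, -3.7]
```

```bash

python3 -m inch '[[[0.001,0,0,0,0,0,0.4],[0,0,0,0,0,0,0.4]]]' | grep -E "pos|force"
python3 -m inch '[[[0.001,0,0,0,0,0,0.4],[0,0,0,0,0,0,0.4]]]' | grep -E "pos|force"
python3 -m inch '[[[0.0005,0,0,0,0,0,0.4],[0,0,0,0,0,0,0.4]]]' | grep -E "pos|force"
```

```text
position: [0.5088, 0.3403, 0.0791]
wrist_force: [-0.7, -0.6, -4.5]
position: [0.5088, 0.3403, 0.078]
wrist_force: [0.6, 0.3, -3.7]
position: [0.5089, 0.3403, 0.078]
wrist_force: [-1.2, -1.5, 0.4]
```

```bash

python3 -m inch '[[[0,0,0,0,0,0,0.57],[0,0,0,0,0,0,0.6],[0,0,0,0,0,0,0.64],[0,0,0,0,0,0,0.68],[0,0,0,0,0,0,0.72],[0,0,0,0,0,0,0.72]]]'
python3 -c "
from h import *
i=vision.get_image('side'); crop(i,240,110,140,105,5.7,'side21.png')
"
```

```text
t: 29.98
position: [0.509, 0.3404, 0.0777]
eef_rot: [-1.167, 1.235, 1.167]
wrist_force: [-0.5, -0.5, -1.0]
gripper_width: 0.0626
```

View pics/side21.png

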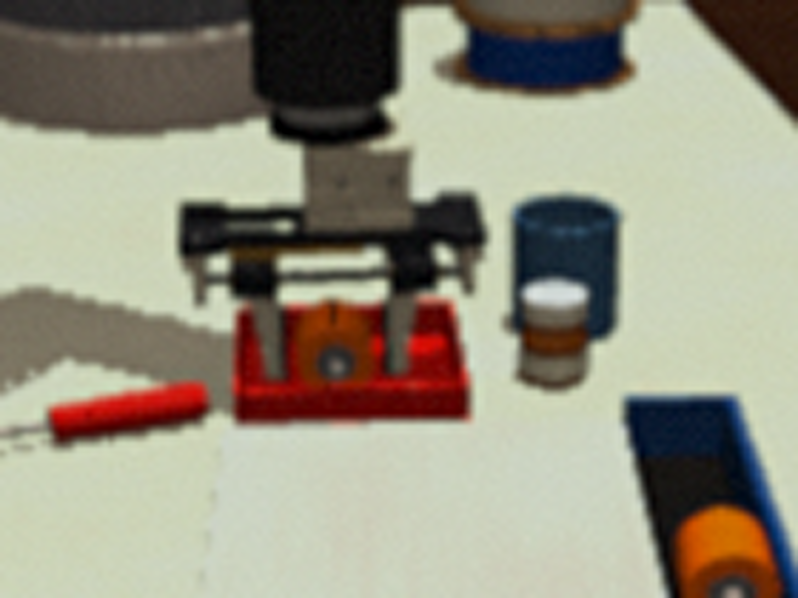

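Roller sits in the tray with the fingers clear. Raise and pull away towards the base side for a clear view.

```bash

python3 -m inch '[[[-0.01,0,0,0,0,0,0.72],[-0.025,0,0,0,0,0,0.72],[-0.035,0,0,0,0,0,0.72],[-0.04,0,0,0,0,0,0.72],[-0.04,0,0,0,0,0,0.72],[-0.03,0,0,0,0,0,0.72],[0,0,-0.03,0,0,0,0.72],[0,0,-0.04,0,0,0,0.72]]]'
python3 -m inch '[[[0,0,-0.04,0,0,0,0.72],[0,0,-0.04,0,0,0,0.72],[0,0,-0.04,0,0,0,0.72],[0,0,-0.04,0,0,0,0.72],[0,0,-0.04,0,0,0,0.72],[0,0,-0.04,0,0,0,0.72],[0,0,-0.03,0,0,0,0.72],[0,0,0,0,0,0,0.72]]]'
python3 -m inch '[[[0,0,0,0,0,0,0.72],[0,0,0,0,0,0,0.72],[0,0,0,0,0,0,0.72]]]'
python3 -c "
from h import *
i=vision.get_image('top'); cv2.imwrite('pics/top22.png',i['color'][:,:,::-1])
i=vision.get_image('side'); crop(i,220,100,220,180,3.5,'side22.png')
"
```

```text
t: 30.7
position: [0.5057, 0.2722, 0.2607]
eef_rot: [-1.169, 1.228, 1.168]
wrist_force: [0.6, -1.6, -1.4]
gripper_width: 0.0631
t: 31.37
position: [0.4884, -0.0032, 0.2585]
eef_rot: [-1.165, 1.237, 1.165]
wrist_force: [-0.7, 0.7, 0.4]
gripper_width: 0.0631
t: 31.62
position: [0.4898, 0.0015, 0.258]
eef_rot: [-1.168, 1.235, 1.168]
wrist_force: [0.4, 0.4, -0.2]
gripper_width: 0.0632
```

View pics/side22.png

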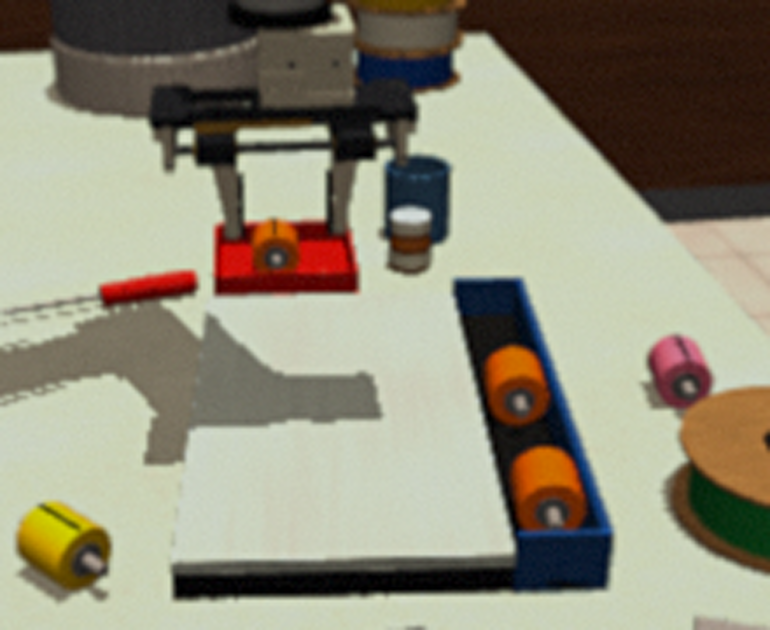

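View pics/top22.png

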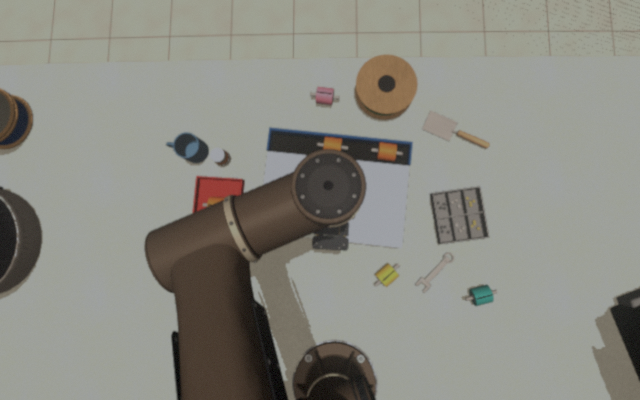

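```bash
python3 -c "
from plant import hand_in; print(hand_in())"
```

```text
the job is handed in; nothing more can be done
None
```

The job is done and handed in at about 32 s: two sound rollers are in the blue trough and the lopsided one is in the red reject tray.

- **Sound rollers:** I pushed the right-hand and middle rollers at both shaft stubs for about a quarter turn or a little more. The readings averaged about 0.3 N with roughly 0.5 N of noise. I then rolled both on, without lifting, until they dropped into the trough.
- **Margins on the test:** the first roller had travelled about 38 mm when I judged it, just short of the 39 mm quarter turn, but it kept rolling at the same low force all the way. I never let go of either sound roller on the plate, so I judged them by force alone.
- **Lopsided roller:** the left-hand roller's push climbed to about 2.2 N over 44 mm. It followed the fingers back to where it started, black line up. I gripped it across the barrel at 20 N and lowered it in 1 mm steps until its weight came off the wrist. I let go only then.
- **Final pictures:** the side view shows the rejected roller lying in the tray and both sound ones in the trough. The bystanders and look-alikes are where they were, and the arm is clear of everything. No check disagreed. In the last top view the arm hid part of the plate and tray, so I relied on the side view there.

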